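# Close the feeder trough and take off the filler cap

### The arm

A 7-joint arm with a two-finger parallel gripper is mounted at the origin on the work surface. World frame = base frame: x ahead of the robot, y to its left, z up, the work surface at z = 0. Lengths are in mm, angles in rad, forces in N, time in s.
With the tool pointing down it reaches from about 400 to 875 mm from the base axis. Payload 4.4 kg.
Tool frame: the origin (TCP) lies on the centre line of the jaws, within the pads' length; the fingertips stand 25 mm ahead of it and the grasp point (between the pads) lies 6 mm ahead of it; x points along the fingers, y is the direction in which the jaws open and shut, and the axes are right-handed (so a half turn about x gives the same grasp; the last joint's range is limited). The gripper opens to 85 mm and grips with 20 to 120 N. Pads are 22 mm wide; open, the fingers measure 114 mm over their backs; the gripper's body (76 mm by 85 mm) begins 54 mm behind the grasp point. The pads swing forward as they close: fully open they stand 13 mm farther back than shut.
Start: joints at [1.232, 0.628, 0.038, 1.517, -0.027, 0.996, -0.02], TCP at [175.155, -625.97, 256.313] pointing down, gripper open.
Joint ranges: [-3.06, 3.06], [-0.37, 2.12], [-1.25, 1.32], [0.18, 2.47], [-1.1, 4.24], [0.23, 1.98], [-2.94, 2.94]. Speed limits (rad/s): [2.57, 2.57, 3.14, 3.14, 3.14, 3.14, 3.14].

### API

Orientations are given as [roll, pitch, yaw] about the fixed x, y, z axes, in that order (R = Rz(yaw) Ry(pitch) Rx(roll)).
In Python, from cell import * gives the robot as it stands. The module is installed in compiled form; this text tells all that it offers.
- The arm moves only by the tool jog_arm, never from a script. Its argument "series" is a list of rows, each a list of 3 entries, a list of its own where there are three numbers: the turn, a rotation vector about the tool's x, y, z in degrees, then the shift along the tool's x, y, z in mm, then the gripper's target within -1 to 1 (shut at 1, half-way at 0, fully open at -1). In form: [[[rx, ry, rz], [dx, dy, dz], hand], ...]. A call has 1 to 8 rows; each row shifts and turns the commanded pose from where the row before left it, along the tool's axes as they then stand; what a row does not reach is not made up. A row lasts 1/8 s, in which the tool goes at most 62.5 mm and 10.7 degrees, less where a joint would pass 70% of its speed; a pose out of reach is approached as far as the arm can. A call is refused whole if a number of a shift passes 62.5 or a number of a turn 10.7, either way. A call with a gripper value outside its range is refused whole. The fingers move at their own pace and stop on an object; the grip force is fixed at half the most. Time passes only in rows, so rows that do not move let the fingers close. It gives the time, the measured TCP pose, the force and the opening at its end, in the units of the state.
- read_state(): the state, without advancing time (a new reading comes with each control period).
- get_image(name): name is "side" or "top"; returns a dict with "img" (384x512x3 uint8, red, green, blue), "range_z" (384x512 float32, mm along the optical axis (not along the pixel's ray), 0 where there is no reading), "fovy" (degrees; the focal length in pixels is half the picture's height over the tangent of half this angle, whatever the lens; pixels are square), "cx", "cy" (the principal point, pixels), "k1" (the pictures are not rectified: a ray, as slopes to the right and down, at radius r is drawn at 1 + k1 r^2 times it, then the intrinsics apply), "cam_to_world" (4x4, takes a point from camera to world coordinates). Camera axes: x right, y up, looking along -z (the intrinsics and any distortion apply to the point x, -y, -z); pixel columns grow to the right and rows downward; lengths in mm; the calibration is good to about 2 mm. A picture is of the moment at which its call begins.
- finish_job(): hands the job in, once; it reports no verdict.
The state is a dict: "clock": time; "qpos": joint angles; "qd": joint speeds; "tau": joint torques, N m; "eef_pos": TCP position; "tool_rot": TCP orientation; "force": force on the tool from outside, world axes, zero at the start; "torque": the same for the moment, N m; "width": finger opening in mm.
Only numpy, scipy, OpenCV 4.12 (cv2) and the standard library are available. Lean on these libraries where they do the work, as an engineer would, in place of code of your own. Each camera call takes 0.05 s, during which the arm holds its last target. There are 200 camera calls.

### The job

Ready the bird feeder for refilling: first butt the loose trough section flush, square and in line against the fixed trough's open end, then unscrew the grey cap of the glass jar, whose thread may go either way (try both), and lift it off. Finish still holding the cap in the gripper, motionless, about a hand's breadth above the jar's mouth, the trough still closed up and all other things left alone.

Things in the scene. Friction and masses are not known exactly. Their poses are not given: they have to be found in the camera images.
- trough_center (a point): Centre, 20 mm over the table, of the loose aluminium trough: a U channel 100 mm long (y), 60 wide over its side walls (x), 40 high, 4 mm thick, 0.18-0.35 kg. Its +y end is open and must meet the fixed trough; its -y end is walled. It stands free, 22-72 mm of gap, up to 20 mm sideways and 0.25 rad off. It can be gripped from above over its width.
- trough_loose_end (a point): Middle of the loose section's open +y end face, half-way up: 50 mm along +y from trough_center; same axes.
- trough_fixed_end (a point): Middle of the fixed trough's open end face, 20 mm over the table; same 60 x 40 mm section. +y is level and points along the fixed trough towards the jar; the loose section comes from -y. Flush means trough_loose_end lies here with the same axes. The feeder (jar, tier, fixed trough, post) cannot move; it is yawed up to 0.3 rad.
- cap_center (a point): Centre, half-way up, of the round grey plastic cap on the glass jar: 62 mm across, 26 high, about 0.06 kg. Seated, its underside is 106 mm over the table. The jar's bare neck (34 mm across) shows for 16 mm below it, then the shoulder slopes out to the 92 mm wide body. It sits loosely on a hidden quarter-turn thread; see cap.
- cap: The cap, origin 13 mm below cap_center. Its thread hand is unmarked and random. Wrong way it hits a stop after 6-13 degrees (fingers then slip round it); right way it runs freely and between 42 and 130 degrees from its start lifts straight off. Locked it rises only 3 mm. From the stop, turn it back at least 50 degrees. A light twist and pull suffice.
- jar_mouth (a point): Centre of the top of the jar's neck, 128 mm over the table, on the jar's vertical axis, 165 mm from trough_fixed_end along its +y. The seated cap's centre is 9 mm below. An aluminium post with a 62 mm ball (top 145 mm over the table) stands 153 mm from the jar's axis, at +80 mm x, +130 mm y in the feeder's axes.
- bowl: Bystander, to be left where it is: white ceramic feeding bowl, 130 mm across, on the stand's top tier. Origin at the centre of its underside.
- tub: Bystander, to be left where it is: lidded clear plastic tub with side clips, about 98 x 137 x 72 mm, on the stand's middle tier. Origin at the centre of its underside.
- spice_jar: Bystander, to be left where it is: small closed glass jar, 64 mm across, 90 high, on the stand's lowest tier. Origin at the centre of its underside.
- scoop: Bystander, to be left where it is: steel scoop, 190 mm long, 30 high, lying on the table on the robot's side of the feeder.
- brush: Bystander, to be left where it is: wooden brush lying on the table beyond the feeder's trough.
- pot: Bystander, to be left where it is: terracotta pot, 80 mm across, 70 high, beyond the loose trough. Origin at the centre of its underside.
- mug: Bystander, to be left where it is: ceramic mug, 76 mm across, 85 high, at the left. Origin at the centre of its underside.
Mind the look-alikes: they are no part of the job. Of the things that look like the part that bears trough_center, take the one that is farthest from the robot's base at the start. Of the things that look like the cap, the larger one is meant.

How it is judged:
By the outcome, as a careful person would: the job done as asked, in the order asked, and still so for the second after the job is handed in, while the arm keeps its last pose, push and grip.
It also fails if it takes over 58 s, if anything falls off the work surface, if the arm or the gripper's body presses on something with over 40 N, if the wrist force passes 120 N, or if a joint passes its speed limit or range.

## Working session

There is one attempt and no reset: what is moved stays moved. The work goes in short steps, Python scripts to look and compute and a tool call to move; the robot and the scene stay as the last step left them, time stands still between calls to the robot, and variables do not carry over. Pictures are saved under pics/ and viewed, about 8 in all and at most 12, crops included, and the job is handed in when it is done.

Besides the shell and the picture viewer there is one more tool, called after "Call:" by a JSON object that holds its "api" and its "payload", one argument or row to a line. jog_arm: Moves the arm, as the interface text tells. Its arguments: {"type":"object","properties":{"series":{"type":"array"}},"required":["series"]}

```bash
mkdir -p pics; cat > h.py <<'E'
from cell import *
import numpy as np, cv2
from scipy.spatial.transform import Rotation as R
def cam(n):
    d=get_image(n); d['f']=d['img'].shape[0]/2/np.tan(np.radians(d['fovy'])/2); return d
def save(d,name,crop=None,s=1):
    im=d['img'][:,:,::-1]
    if crop: u0,v0,u1,v1=crop; im=im[v0:v1,u0:u1]
    cv2.imwrite('pics/'+name,cv2.resize(im,None,fx=s,fy=s,interpolation=cv2.INTER_CUBIC))
def slopes(d,uv):
    p=(np.atleast_2d(uv).astype(float)-[d['cx'],d['cy']])/d['f']; q=p.copy()
    for _ in range(20): q=p/(1+d['k1']*(q**2).sum(1,keepdims=True))
    return q
def dirs(d,uv):
    q=slopes(d,uv); return np.c_[q[:,0],-q[:,1],-np.ones(len(q))]
def onplane(d,uv,z):
    T=d['cam_to_world']; w=dirs(d,uv)@T[:3,:3].T; return T[:3,3]+w*((z-T[2,3])/w[:,2])[:,None]
def bydepth(d,uv):
    uv=np.atleast_2d(uv); r=d['range_z'][uv[:,1].astype(int),uv[:,0].astype(int)]
    T=d['cam_to_world']; return (dirs(d,uv)*r[:,None])@T[:3,:3].T+T[:3,3]
def cloud(d):
    v,u=np.mgrid[0:384,0:512]; return bydepth(d,np.c_[u.ravel(),v.ravel()]).reshape(384,512,3)
E
python3 - <<'E'
from h import *
print(read_state())
for n in('side','top'):
    d=cam(n); save(d,n+'0.png',s=1.5); print(n,d['fovy'],d['k1'],d['cam_to_world'].round(2).tolist(),(d['range_z']>0).mean())
E
```

```text
{'clock': 0.0, 'qpos': array([ 1.23220858,  0.62936817,  0.03845346,  1.51839702, -0.02699642,
        0.9962918 , -0.01995484]), 'qd': array([-8.35801119e-04,  1.11840116e-03, -5.06472435e-05, -2.15706708e-03,
        6.23902291e-05,  3.65669885e-04, -9.00819051e-04]), 'tau': array([ 6.29326018e-05, -5.63419175e+01,  1.22631177e+00, -1.93451160e+01,
        1.09681534e-02,  1.03109048e-02,  2.19728065e-06]), 'eef_pos': array([ 174.98182173, -625.38875516,  255.36569206]), 'tool_rot': array([-1.55170394,  1.56885038,  1.8627136 ]), 'force': array([-1.08809014, -0.30270367,  0.19713421]), 'torque': array([-0.01975793,  0.01198159, -0.0068562 ]), 'width': 85.2350372477227}
side 49.41844916628513 -0.11456581765081315 [[-1.0, 0.03, -0.03, 524.99], [-0.04, -0.68, 0.73, 863.64], [-0.0, 0.73, 0.68, 1025.97], [0.0, 0.0, 0.0, 1.0]] 0.9958546956380209
top 57.169384066496924 -0.063168577340667 [[-0.0, 0.99, -0.15, 382.45], [-1.0, -0.0, -0.02, -69.83], [-0.02, 0.15, 0.99, 1383.93], [0.0, 0.0, 0.0, 1.0]] 0.9959462483723959
```

View pics/top0.png

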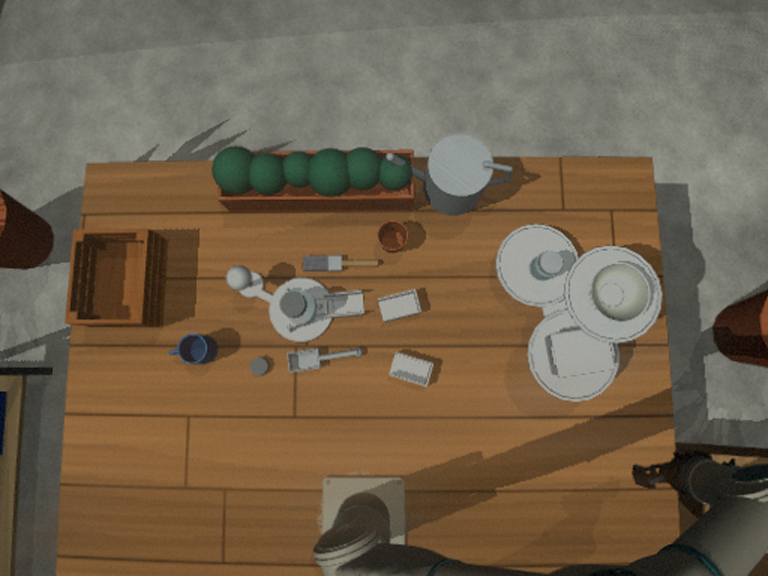

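View pics/side0.png

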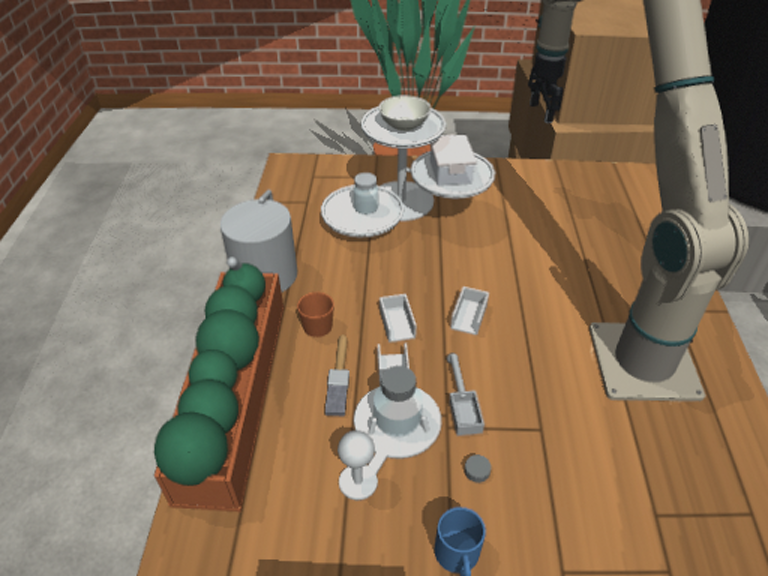

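Top view (1.5x pixels): the two loose troughs are at (400,305) and (411,370). The robot base is at about (363,520), so (400,305) is farther and is the one meant. The caps are at (293,303), on the jar and larger, and at (260,366), small and on the table. The jar's cap is meant. I'll confirm both in an enlarged crop and measure.

```bash
python3 - <<'E'
from h import *
d=cam('top'); e=cam('side')
save(d,'crop1.png',(150,160,300,265),5)
for n,c in(('top',d),('side',e)):
    P=cloud(c); z=P[...,2]; x=P[...,0]; y=P[...,1]
    hsv=cv2.cvtColor(c['img'],cv2.COLOR_RGB2HSV); 
    reg=(c['range_z']>0)&(x>250)&(x<620)&(y>-250)&(y<330)
    tbl=reg&(abs(z)<8); print(n,'table z',np.median(z[tbl]))
    m=(reg&(z>12)&(z<60)&(hsv[...,1]<90)).astype(np.uint8)
    k,l,s,ce=cv2.connectedComponentsWithStats(m)
    for i in range(1,k):
        if s[i,4]<40: continue
        q=P[l==i]; t=q[q[:,2]>30]
        print(s[i].tolist(),q.mean(0).round(1),len(t), [np.round(a,3) for a in cv2.minAreaRect((t if len(t)>10 else q)[:,:2].astype(np.float32))], 'zmax',np.percentile(q[:,2],95).round(1))
    m=reg&(z>100)&(z<180)&(y>0); k,l,s,ce=cv2.connectedComponentsWithStats(m.astype(np.uint8))
    for i in range(1,k):
        if s[i,4]<20: continue
        q=P[l==i]; print('hi',s[i].tolist(),q.mean(0).round(1),np.percentile(q[:,2],[50,95]).round(1),cv2.minEnclosingCircle(q[q[:,2]>np.percentile(q[:,2],50)-6][:,:2].astype(np.float32)))
E
```

```text
top table z 0.1853781251655846
[189, 193, 54, 30, 262] [524.6  98.7  31.8] 160 [array([527.737, 100.281]), array([ 69.21 , 199.602]), np.float64(12.202)] zmax 49.6
[252, 193, 29, 22, 109] [537.  -99.1  34.3] 79 [array([533.855, -92.273]), array([59.899, 98.988]), np.float64(13.631)] zmax 43.0
[191, 232, 51, 17, 176] [405.7  90.8  26. ] 36 [array([401.132, 107.243]), array([ 48.903, 171.13 ]), np.float64(8.997)] zmax 33.3
[264, 235, 25, 23, 70] [ 371.4 -141.8   38.1] 62 [array([ 370.802, -122.101]), array([96.999, 59.903]), np.float64(72.887)] zmax 44.8
[167, 239, 12, 11, 103] [379.7 270.8  19. ] 0 [array([378.673, 270.316]), array([38.422, 43.586]), np.float64(0.325)] zmax 23.6
hi [151, 178, 17, 16, 209] [590.5 297.3 132.9] [134.8 144.7] ((593.3580932617188, 301.6709289550781), 26.055400848388672)
hi [186, 194, 19, 18, 254] [526.  164.5 130.5] [131.3 135.1] ((527.069091796875, 165.92637634277344), 31.28519058227539)
side table z 1.2642813347454194
[301, 191, 25, 31, 221] [ 364.9 -139.    31.4] 131 [array([ 368.811, -122.66 ]), array([106.043,  61.639]), np.float64(73.605)] zmax 43.4

[... 579 characters left out ...]
40.571, 228.087]), array([28.449, 50.154]), np.float64(58.906)] zmax 15.7
[267, 293, 16, 9, 54] [497.5 226.6  13.2] 0 [array([496.479, 227.96 ]), array([41.822, 25.045]), np.float64(0.091)] zmax 15.3
[310, 303, 17, 17, 226] [378.3 272.3  19.2] 0 [array([378.339, 270.648]), array([47.319, 43.656]), np.float64(88.185)] zmax 22.6
[234, 312, 10, 11, 61] [591.9 306.4  33.4] 34 [array([591.911, 306.813]), array([16.007,  9.514]), np.float64(11.43)] zmax 55.5
hi [254, 244, 24, 24, 466] [525.1 172.7 129.1] [132.2 135.7] ((524.6309204101562, 166.7012481689453), 32.92671203613281)
hi [226, 287, 24, 25, 432] [591.  311.7 133.8] [135.6 145.1] ((592.3944702148438, 303.80169677734375), 27.396154403686523)
```

View pics/crop1.png

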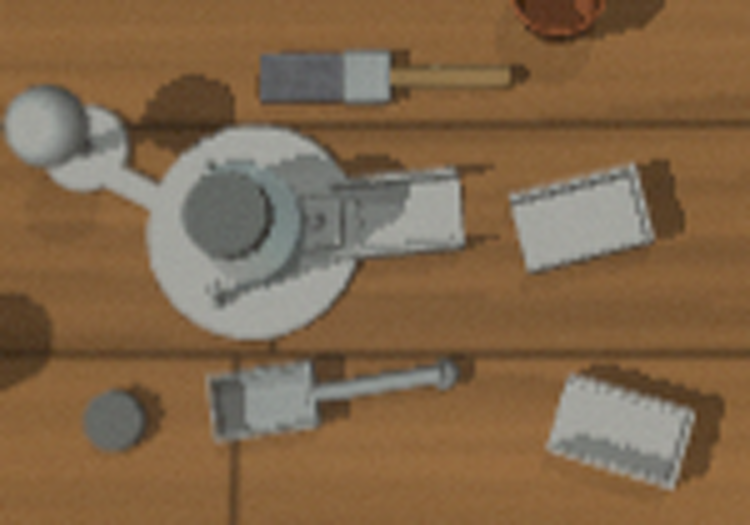

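Crop (5x): the loose trough meant is at (582,218), between the pot and the fixed end, with its -y wall on the right. The look-alike is at (620,432), nearer the robot. The jar's cap is at (228,213), and the small look-alike cap is at (115,420). The measured sizes fit: a 60x~100 rim at z≈43, a 62 mm cap with its top at about 132, and jar to ball 151 (153 given).

Next I'll plan the approach.

```bash
cat >> h.py <<'E'
def rot(s): 
    return R.from_euler('xyz',s['tool_rot'])
def go(pos,yaw=None,s=None):
    """shift in tool axes after turning about tool x so that tool y lies at yaw deg (mod 180)"""
    s=s or read_state(); r=rot(s); M=r.as_matrix(); a=0
    if yaw is not None:
        cur=np.degrees(np.arctan2(M[1,1],M[0,1])); a=-((yaw-cur+90)%180-90)
        tgt=R.from_matrix(np.c_[[0,0,-1],[np.cos(np.radians(cur-a)),np.sin(np.radians(cur-a)),0],np.cross([0,0,-1],[np.cos(np.radians(cur-a)),np.sin(np.radians(cur-a)),0])])
    else: tgt=r
    rv=np.degrees((r.inv()*tgt).as_rotvec())
    print('clock %.2f pos %s rotvec %s shift %s F %s T %s w %.1f q %s'%(s['clock'],s['eef_pos'].round(1),rv.round(1),(tgt.inv().apply(np.array(pos)-s['eef_pos'])).round(1),s['force'].round(1),s['torque'].round(2),s['width'],s['qpos'].round(2)))
E
python3 - <<'E'
from h import *
d=cam('top');e=cam('side')
P=np.vstack([cloud(c)[c['range_z']>0] for c in(d,e)])
for a,b in(((175,-560),(290,-360)),((290,-360),(430,-100)),((430,-100),(533,-93))):
    a=np.array(a);b=np.array(b);u=(b-a)/np.linalg.norm(b-a);w=P[:,:2]-a
    t=w@u;n=abs(w@[-u[1],u[0]]);k=(t>0)&(t<np.linalg.norm(b-a))&(n<75);print(a,b,P[k,2].max() if k.any() else 0)
print(rot(read_state()).as_matrix().round(3))
go((290,-360,256),13.5);go((430,-100,256),13.5);go((533,-93,150),13.5)
E
```

```text
[ 175 -560] [ 290 -360] 736.430577211323
[ 290 -360] [ 430 -100] 147.83156092579486
[ 430 -100] [533 -93] 46.37916022875447
[[-0.     0.269 -0.963]
 [ 0.001 -0.963 -0.269]
 [-1.    -0.001  0.   ]]
clock 0.30 pos [ 175.1 -625.8  256. ] rotvec [-87.9  -0.    0. ] shift [   0.   173.8 -231.6] F [ 0.4 -0.3 -1.2] T [-0.08 -0.    0.05] w 85.7 q [ 1.23  0.63  0.04  1.52 -0.03  1.   -0.02]
clock 0.30 pos [ 175.1 -625.8  256. ] rotvec [-87.9  -0.    0. ] shift [   0.   370.6 -451.8] F [ 0.4 -0.3 -1.2] T [-0.08 -0.    0.05] w 85.7 q [ 1.23  0.63  0.04  1.52 -0.03  1.   -0.02]
clock 0.30 pos [ 175.1 -625.8  256. ] rotvec [-87.9  -0.    0. ] shift [ 106.   472.4 -434.5] F [ 0.4 -0.3 -1.2] T [-0.08 -0.    0.05] w 85.7 q [ 1.23  0.63  0.04  1.52 -0.03  1.   -0.02]
```

Call:
{"api": "jog_arm", "payload": {
  "series": [
    [[0,0,0],[0,-37,-32],-1],
    [[0,0,0],[0,-37,-32],-1],
    [[0,0,0],[0,-37,-32],-1],
    [[0,0,0],[0,-37,-32],-1],
    [[0,0,0],[0,-37,-32],-1],
    [[0,0,0],[0,-37,-32],-1],
    [[0,0,0],[0,-36,-32],-1],
    [[0,0,0],[0,-36,-33],-1]
  ]
}}

```text
clock: 1.3
eef_pos: [344.1, -272.3, 256.6]
tool_rot: [2.311, 1.57, -0.558]
force: [1.1, -0.1, 0.1]
width: 85.5
```

Call:
{"api": "jog_arm", "payload": {
  "series": [
    [[0,0,0],[0,-36,-32],-1],
    [[0,0,0],[0,-36,-32],-1],
    [[0,0,0],[0,-36,-33],-1],
    [[0,0,0],[0,-36,-33],-1],
    [[-10,0,0],[0,0,0],-1],
    [[-10,0,0],[0,0,0],-1],
    [[-10,0,0],[0,0,0],-1],
    [[-10,0,0],[0,0,0],-1]
  ]
}}

```text
clock: 2.3
eef_pos: [429.9, -99.9, 256.5]
tool_rot: [1.734, 1.57, -0.431]
force: [-0.2, -0.0, -0.4]
width: 85.4
```

Call:
{"api": "jog_arm", "payload": {
  "series": [
    [[-10,0,0],[0,0,0],-1],
    [[-10,0,0],[0,0,0],-1],
    [[-10,0,0],[0,0,0],-1],
    [[-10,0,0],[0,0,0],-1],
    [[-7.9,0,0],[0,0,0],-1],
    [[0,0,0],[0,0,0],-1]
  ]
}}

```text
clock: 3.05
eef_pos: [429.8, -100.1, 256.4]
tool_rot: [1.931, 1.571, 0.594]
force: [-0.1, -0.7, 0.6]
width: 84.9
```

```bash
python3 - <<'E'
from h import *
go((533,-93,110),13.5)
E
```

```text
clock 3.05 pos [ 429.8 -100.1  256.4] rotvec [-0.1 -0.  -0. ] shift [146.4 102.   17.2] F [-0.1 -0.7  0.6] T [-0.04 -0.   -0.02] w 84.9 q [ 0.5   0.36 -0.44  2.06  0.22  0.76  0.16]
```

Call:
{"api": "jog_arm", "payload": {
  "series": [
    [[0,0,0],[36,34,6],-1],
    [[0,0,0],[36,34,6],-1],
    [[0,0,0],[36,34,5],-1],
    [[0,0,0],[36,0,0],-1],
    [[0,0,0],[26,0,0],-1],
    [[0,0,0],[26,0,0],-1],
    [[0,0,0],[15,0,0],-1],
    [[0,0,0],[14,0,0],-1]
  ]
}}

```text
clock: 4.05
eef_pos: [533.3, -92.7, 30.9]
tool_rot: [0.824, 1.57, -0.512]
force: [0.0, 0.8, -0.2]
width: 85.6
```

Call:
{"api": "jog_arm", "payload": {
  "series": [
    [[0,0,0],[0,0,0],0],
    [[0,0,0],[0,0,0],0],
    [[0,0,0],[0,0,0],0.3],
    [[0,0,0],[0,0,0],0.5],
    [[0,0,0],[0,0,0],1],
    [[0,0,0],[0,0,0],1],
    [[0,0,0],[0,0,0],1],
    [[0,0,0],[0,0,0],1]
  ]
}}

```text
clock: 5.05
eef_pos: [533.4, -92.7, 32.0]
tool_rot: [1.085, 1.57, -0.25]
force: [-1.1, -0.3, 6.9]
width: 59.2
```

```bash
python3 - <<'E'
from h import *
go((533,-93,31),13.5)
e=cam('side'); save(e,'side1.png',(200,170,350,270),5)
E
```

```text
clock 5.05 pos [533.4 -92.7  32. ] rotvec [ 0.   0.  -0.1] shift [ 1.  -0.5  0.2] F [-1.1 -0.3  6.9] T [ 0.05  0.15 -0.  ] w 59.2 q [ 0.27  0.83 -0.23  1.97  0.45  0.39 -0.07]
```

View pics/side1.png

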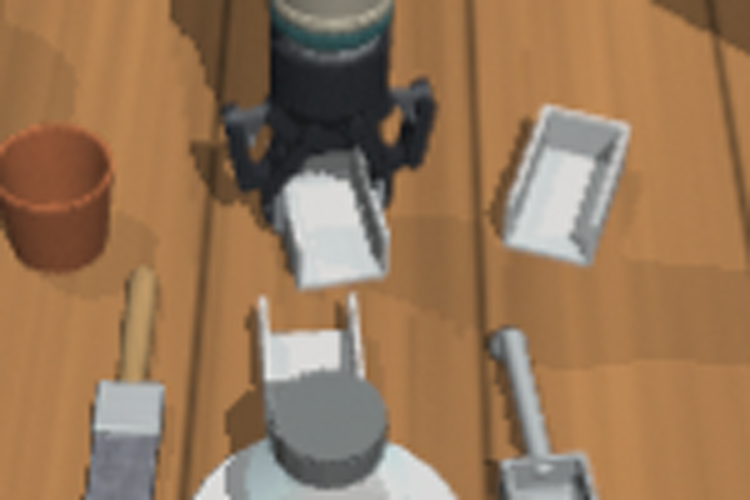

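The trough is gripped in the crop, between the fingers at (330,220), opening 59. The fixed end is open at (305,300), and the look-alike and scoop are untouched. Next I square it up and approach to about a 12 mm gap.

Call:
{"api": "jog_arm", "payload": {
  "series": [
    [[4,0,0],[-2,0,0],1],
    [[4.1,0,0],[0,0,0],1],
    [[0,0,0],[0,4,-8],1],
    [[0,0,0],[0,4,-8],1],
    [[0,0,0],[0,4,-8],1],
    [[0,0,0],[0,5,-8],1],
    [[0,0,0],[0,0,0],1],
    [[0,0,0],[0,0,0],1]
  ]
}}

```text
clock: 6.1
eef_pos: [546.7, -59.4, 33.2]
tool_rot: [-0.853, 1.57, -2.329]
force: [-0.3, 0.1, -3.0]
width: 59.0
```

```bash
cat > m.py <<'E'
from h import *
go((547.1,-59.7,32),5.4)
th=np.radians(5.4);X=np.array([np.cos(th),np.sin(th)]);Y=np.array([-np.sin(th),np.cos(th)])
import sys
for n in('side','top'):
    c=cam(n);P=cloud(c); z=P[...,2]; hsv=cv2.cvtColor(c['img'],cv2.COLOR_RGB2HSV)
    rel=P[...,:2]-[541.3,2]; a=rel@X; b=rel@Y
    m=(c['range_z']>0)&(abs(a)<45)&(b>-130)&(b<65)&(z>33)&(z<50)&(hsv[...,1]<90)&(hsv[...,2]>90)
    print(n,'pixels',m.sum())
    for lo,hi in((-110,-80),(-40,-12),(8,60)):
        for sgn in(-1,1):
            k=m&(b>lo)&(b<hi)&(a*sgn>15)
            if k.sum()>3: 
                p=np.polyfit(b[k],a[k],1); print((lo,hi),sgn,k.sum(),'x %.1f range %.1f..%.1f'%(a[k].mean(),a[k].min(),a[k].max()),'slope deg %.1f'%-np.degrees(p[0]),'b %.1f..%.1f'%(b[k].min(),b[k].max()))
    if len(sys.argv)>1: save(c,sys.argv[1]+n+'.png',(230,185,310,245) if n=='side' else (190,175,290,250),8)
E
python3 m.py a
```

```text
clock 6.10 pos [546.7 -59.4  33.2] rotvec [0. 0. 0.] shift [1.2 0.4 0.3] F [-0.3  0.1 -3. ] T [0.02 0.02 0.01] w 59.0 q [ 0.18  0.83 -0.2   1.94  0.38  0.4  -0.2 ]
side pixels 111
(-40, -12) -1 11 x -30.8 range -33.0..-29.3 slope deg 0.0 b -36.4..-13.5
(-40, -12) 1 12 x 25.3 range 23.4..27.0 slope deg 2.9 b -38.2..-12.6
(8, 60) -1 22 x -28.2 range -30.5..-26.2 slope deg 0.5 b 12.4..58.8
(8, 60) 1 20 x 27.7 range 25.7..29.6 slope deg 0.2 b 9.2..59.7
top pixels 42
(8, 60) -1 17 x -26.7 range -29.0..-24.2 slope deg -0.6 b 11.0..57.7
(8, 60) 1 16 x 29.5 range 27.2..31.9 slope deg 0.2 b 10.3..56.6
```

View pics/aside.png

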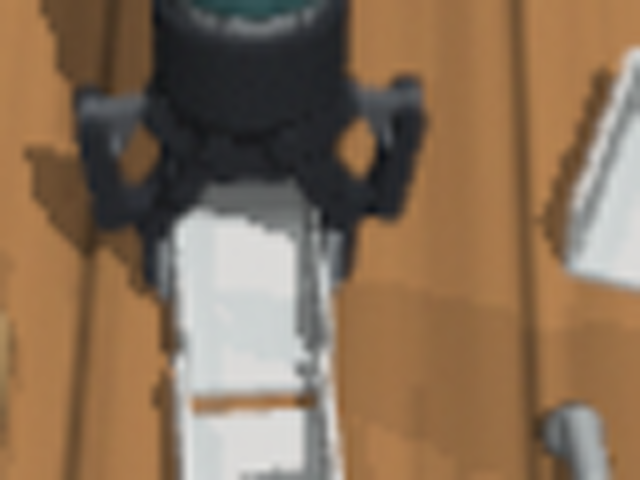

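The crop shows the loose section at (245,300) nearly in line, with a thin floor gap at (255,402). It is about 2.3 mm short in x, so I correct that and close in slowly.

Call:
{"api": "jog_arm", "payload": {
  "series": [
    [[0,0,0],[0.6,2.3,-2],1],
    [[0,0,0],[0.4,0,-2],1],
    [[0,0,0],[0,0,-2],1],
    [[0,0,0],[0,0,0],1]
  ]
}}

```text
clock: 6.7
eef_pos: [548.6, -52.6, 32.3]
tool_rot: [-2.861, 1.571, 1.947]
force: [0.9, 0.5, -2.3]
width: 59.1
```

```bash
python3 m.py
```

```text
clock 6.70 pos [548.6 -52.6  32.3] rotvec [ 0.1 -0.   0. ] shift [ 0.3 -2.1  7. ] F [ 0.9  0.5 -2.3] T [ 0.   -0.05 -0.  ] w 59.1 q [ 0.17  0.84 -0.19  1.94  0.37  0.4  -0.21]
side pixels 101
(-40, -12) -1 11 x -28.1 range -30.6..-26.3 slope deg 0.6 b -34.7..-12.1
(-40, -12) 1 10 x 27.4 range 26.3..29.6 slope deg 0.6 b -39.3..-14.6
(8, 60) -1 23 x -28.3 range -30.4..-26.3 slope deg -0.3 b 9.2..58.4
(8, 60) 1 19 x 27.6 range 25.7..29.6 slope deg -0.3 b 11.6..57.9
top pixels 43
(8, 60) -1 17 x -26.6 range -28.7..-24.3 slope deg -0.4 b 11.3..57.7
(8, 60) 1 16 x 29.5 range 27.3..31.5 slope deg 0.2 b 10.3..56.6
```

Call:
{"api": "jog_arm", "payload": {
  "series": [
    [[0,0,0],[0,0,-1.5],1],
    [[0,0,0],[0,0,0],1]
  ]
}}

```text
clock: 7.05
eef_pos: [548.5, -51.3, 32.3]
tool_rot: [2.999, 1.571, 1.523]
force: [0.6, 0.8, -1.1]
width: 59.2
```

Call:
{"api": "jog_arm", "payload": {
  "series": [
    [[0,0,0],[0,0,-1.5],1],
    [[0,0,0],[0,0,0],1]
  ]
}}

```text
clock: 7.3
eef_pos: [548.3, -49.7, 32.3]
tool_rot: [2.662, 1.571, 1.186]
force: [1.0, 0.2, -2.4]
width: 59.2
```

Call:
{"api": "jog_arm", "payload": {
  "series": [
    [[0,0,0],[0,0,-1.5],1],
    [[0,0,0],[0,0,0],1]
  ]
}}

```text
clock: 7.55
eef_pos: [548.2, -48.5, 32.4]
tool_rot: [0.181, 1.571, -1.295]
force: [0.6, -1.2, -2.3]
width: 59.4
```

Call:
{"api": "jog_arm", "payload": {
  "series": [
    [[0,0,0],[0,0,-1],1],
    [[0,0,0],[0,0,0],1]
  ]
}}

```text
clock: 7.8
eef_pos: [548.2, -48.4, 32.4]
tool_rot: [0.009, 1.57, -1.468]
force: [0.1, -3.0, -1.8]
width: 58.8
```

Call:
{"api": "jog_arm", "payload": {
  "series": [
    [[0,0,0],[0,0,-1],1],
    [[0,0,0],[0,0,0],1]
  ]
}}

```text
clock: 8.05
eef_pos: [548.1, -48.4, 32.4]
tool_rot: [-0.042, 1.569, -1.519]
force: [2.2, -6.1, -2.2]
width: 59.3
```

Call:
{"api": "jog_arm", "payload": {
  "series": [
    [[0,0,0],[1.0,0,0],1],
    [[0,0,0],[0,0,-1.0],1],
    [[0,0,0],[0,0,0],1]
  ]
}}

```text
clock: 8.43
eef_pos: [548.1, -48.4, 32.0]
tool_rot: [0.034, 1.567, -1.444]
force: [-0.3, -8.3, 3.8]
width: 59.2
```

```bash
python3 m.py b
```

```text
clock 8.43 pos [548.1 -48.4  32. ] rotvec [-0.1  0.2 -0. ] shift [ 0.  -2.1 11.2] F [-0.3 -8.3  3.8] T [-1.38  0.03  0.03] w 59.2 q [ 0.16  0.83 -0.19  1.94  0.37  0.4  -0.22]
side pixels 94
(-40, -12) -1 12 x -28.5 range -34.4..-26.2 slope deg -7.5 b -37.2..-14.1
(-40, -12) 1 9 x 27.5 range 26.2..29.7 slope deg 0.4 b -39.8..-13.3
(8, 60) -1 22 x -28.4 range -30.6..-26.5 slope deg -0.1 b 11.4..57.8
(8, 60) 1 21 x 27.8 range 25.8..29.7 slope deg 0.1 b 9.9..58.9
top pixels 33
(8, 60) -1 13 x -26.8 range -28.4..-24.5 slope deg -0.6 b 18.9..57.4
(8, 60) 1 15 x 29.7 range 27.3..32.0 slope deg 0.0 b 10.1..56.9
```

View pics/bside.png

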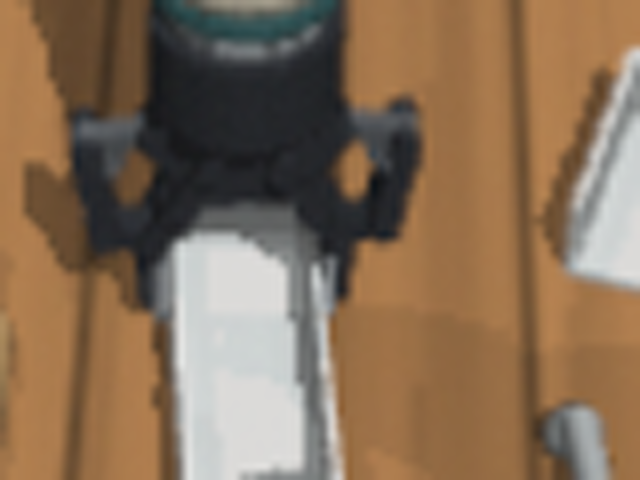

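The crop shows the joint closed, with no gap left and the walls in line to 0.2 mm, under an 8 N push. I release and rise.

Call:
{"api": "jog_arm", "payload": {
  "series": [
    [[0,0,0],[0,0,0],-0.6],
    [[0,0,0],[0,0,0],-1],
    [[0,0,0],[0,0,0],-1],
    [[0,0,0],[0,0,0],-1],
    [[0,0,0],[0,0,0],-1],
    [[0,0,0],[-10,0,0],-1],
    [[0,0,0],[-30,0,0],-1],
    [[0,0,0],[-50,0,0],-1]
  ]
}}

```text
clock: 9.52
eef_pos: [546.8, -45.4, 121.6]
tool_rot: [-1.705, 1.568, 3.102]
force: [0.7, -0.2, -0.6]
width: 85.8
```

Call:
{"api": "jog_arm", "payload": {
  "series": [
    [[0,0,0],[-60,0,0],-1],
    [[0,0,0],[-40,0,0],-1],
    [[0,0,0],[0,0,0],-1]
  ]
}}

```text
clock: 9.9
eef_pos: [550.0, -45.5, 225.4]
tool_rot: [1.401, 1.563, -0.075]
force: [0.4, -0.4, -0.8]
width: 85.3
```

```bash
python3 m.py c; python3 - <<'E'
from h import *
th=np.radians(5.4)
for y in (5.4,): go((526.5,166.5,220),y)
# cap from visible top disc
for n in('top','side'):
    c=cam(n);P=cloud(c);q=P[(c['range_z']>0)&(np.hypot(P[...,0]-526,P[...,1]-167)<45)&(P[...,2]>126)&(P[...,2]<140)]
    print(n,len(q),cv2.minEnclosingCircle(q[:,:2].astype(np.float32)),np.median(q[:,2]))
E
```

```text
clock 9.90 pos [550.  -45.5 225.4] rotvec [ 0.   0.1 -0.5] shift [193.4  -4.2  13.9] F [ 0.4 -0.4 -0.8] T [ 0.02  0.   -0.04] w 85.3 q [ 0.26  0.54 -0.34  1.83  0.24  0.81 -0.11]
side pixels 150
(-110, -80) -1 15 x -23.9 range -29.3..-16.2 slope deg 22.1 b -104.5..-81.5
(-110, -80) 1 13 x 23.0 range 16.7..27.4 slope deg -23.3 b -101.7..-84.7
(-40, -12) -1 11 x -27.8 range -30.1..-26.3 slope deg -1.7 b -39.5..-14.9
(-40, -12) 1 10 x 27.5 range 26.3..29.6 slope deg 1.6 b -38.9..-12.2
(8, 60) -1 21 x -28.3 range -30.6..-26.3 slope deg -0.6 b 8.9..59.5
(8, 60) 1 19 x 27.7 range 25.6..29.7 slope deg -0.0 b 10.5..54.7
top pixels 29
(8, 60) -1 14 x -26.5 range -28.6..-24.7 slope deg -0.2 b 19.3..58.0
(8, 60) 1 10 x 29.6 range 27.1..32.0 slope deg -1.8 b 25.8..57.2
clock 10.00 pos [547.6 -45.7 221.7] rotvec [ 0.  0. -0.] shift [   1.7   -1.  -213.2] F [-0.8 -0.2 -0. ] T [-0.01 -0.01 -0.02] w 85.3 q [ 0.26  0.55 -0.34  1.83  0.24  0.8  -0.11]
top 229 ((527.6109008789062, 165.7128143310547), 31.85340690612793) 131.47288381779845
side 367 ((525.1717529296875, 167.12828063964844), 32.4998664855957) 132.7368779466899
```

Call:
{"api": "jog_arm", "payload": {
  "series": [
    [[0,0,0],[0,0,-30],-1],
    [[0,0,0],[0,0,-50],-1],
    [[0,0,0],[0,0,-50],-1],
    [[0,0,0],[0,0,-50],-1],
    [[0,0,0],[0,0,-32.5],-1],
    [[0,0,0],[25,0,0],-1],
    [[0,0,0],[25,0,0],-1],
    [[0,0,0],[0,0,0],-1]
  ]
}}

```text
clock: 11.1
eef_pos: [525.6, 165.4, 168.5]
tool_rot: [-1.326, 1.564, -2.802]
force: [-0.3, -0.8, 1.0]
width: 85.3
```

```bash
python3 - <<'E'
from h import *
go((527.6,166,123),5.4)
E
```

```text
clock 11.10 pos [525.6 165.4 168.5] rotvec [0.1 0.1 0.4] shift [45.5  2.  -0.4] F [-0.3 -0.8  1. ] T [-0.03 -0.06  0.04] w 85.3 q [-0.15  0.62 -0.31  1.87  0.28  0.7  -0.53]
```

Call:
{"api": "jog_arm", "payload": {
  "series": [
    [[0,0,0],[15,1,0],-1],
    [[0,0,0],[15,0,0],-1],
    [[0,0,0],[14,0,0],-1],
    [[0,0,0],[0,0,0],-1],
    [[0,0,0],[0,0,0],-1]
  ]
}}

```text
clock: 11.72
eef_pos: [529.0, 166.3, 127.4]
tool_rot: [2.051, 1.57, 0.575]
force: [-0.2, 0.7, -0.2]
width: 85.5
```

```bash
python3 - <<'E'
from h import *
go((527.6,166,123),5.4)
E
```

```text
clock 11.72 pos [529.  166.3 127.4] rotvec [ 0. -0. -0.] shift [ 4.4 -1.4  0.2] F [-0.2  0.7 -0.2] T [ 0.02  0.   -0.01] w 85.5 q [-0.17  0.68 -0.28  1.9   0.31  0.6  -0.56]
```

Call:
{"api": "jog_arm", "payload": {
  "series": [
    [[0,0,0],[3,-1.3,0],-1],
    [[0,0,0],[0,0,0],0],
    [[0,0,0],[0,0,0],0],
    [[0,0,0],[0,0,0],0.3],
    [[0,0,0],[0,0,0],1],
    [[0,0,0],[0,0,0],1],
    [[0,0,0],[0,0,0],1]
  ]
}}

```text
clock: 12.6
eef_pos: [527.5, 166.1, 125.0]
tool_rot: [1.385, 1.57, -0.091]
force: [-1.3, -0.5, 4.7]
width: 60.7
```

```bash
python3 - <<'E'
from h import *
go((527.6,166,124),5.4)
d=cam('side'); save(d,'cap.png',(220,210,310,300),6)
E
```

```text
clock 12.60 pos [527.5 166.1 125. ] rotvec [ 0.  0. -0.] shift [1.  0.1 0.1] F [-1.3 -0.5  4.7] T [-0.09  0.36 -0.01] w 60.7 q [-0.18  0.69 -0.28  1.9   0.31  0.6  -0.56]
```

View pics/cap.png

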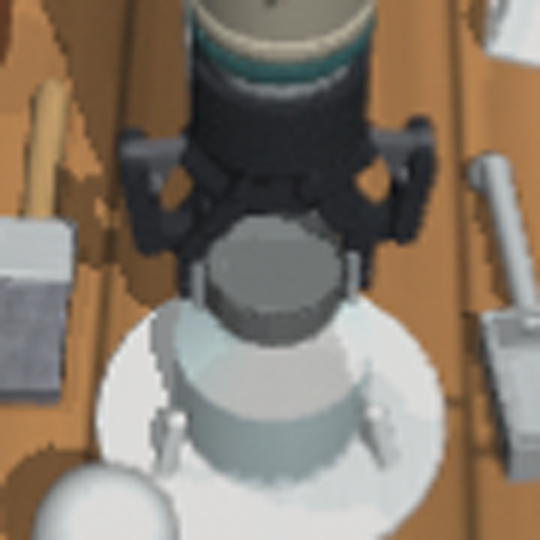

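The cap at (275,275) sits between the fingers, opening 60.7. I try counter-clockwise first (−x turn), gently, and watch the torque.

Call:
{"api": "jog_arm", "payload": {
  "series": [
    [[0,0,0],[-1.2,0,0],1],
    [[-4,0,0],[0,0,0],1],
    [[-4,0,0],[0,0,0],1],
    [[-4,0,0],[0,0,0],1],
    [[-4,0,0],[0,0,0],1],
    [[-4,0,0],[0,0,0],1]
  ]
}}

```text
clock: 13.4
eef_pos: [528.7, 163.5, 125.4]
tool_rot: [-0.331, 1.57, -1.468]
force: [3.4, -3.4, -1.1]
width: 61.2
```

```bash
python3 - <<'E'
from h import *
go((527.6,166,124),5.4)
E
```

```text
clock 13.40 pos [528.7 163.5 125.4] rotvec [19.5  0.1  0. ] shift [ 1.4 -0.9 -2.6] F [ 3.4 -3.4 -1.1] T [-1.3  -0.52 -2.75] w 61.2 q [-0.11  0.7  -0.37  1.9   0.41  0.62 -0.31]
```

External moment −2.75 N m opposes the turn, so that's the stop. I reverse, clockwise.

Call:
{"api": "jog_arm", "payload": {
  "series": [
    [[6,0,0],[0,0,0],1],
    [[6,0,0],[0,0,0],1],
    [[6,0,0],[0,0,0],1],
    [[6,0,0],[0,0,0],1],
    [[6,0,0],[0,0,0],1],
    [[6,0,0],[0,0,0],1],
    [[0,0,0],[0,0,0],1]
  ]
}}

```text
clock: 14.28
eef_pos: [526.8, 165.5, 125.2]
tool_rot: [-0.636, 1.569, -2.391]
force: [-1.0, -2.2, -0.4]
width: 61.0
```

```bash
python3 - <<'E'
from h import *
go((527.6,166,124),5.4)
E
```

```text
clock 14.28 pos [526.8 165.5 125.2] rotvec [-15.9   0.1   0.1] shift [ 1.2  0.9 -0.4] F [-1.  -2.2 -0.4] T [-0.36  0.21 -0.02] w 61.0 q [-0.23  0.68 -0.2   1.9   0.23  0.58 -0.76]
```

Free this way: the torque is about 0 after 35° of travel. I continue about 55° more.

Call:
{"api": "jog_arm", "payload": {
  "series": [
    [[8,0,0],[0,0,0],1],
    [[8,0,0],[0,0,0],1],
    [[8,0,0],[0,0,0],1],
    [[8,0,0],[0,0,0],1],
    [[8,0,0],[0,0,0],1],
    [[8,0,0],[0,0,0],1],
    [[8,0,0],[0,0,0],1],
    [[0,0,0],[0,0,0],1]
  ]
}}

```text
clock: 15.28
eef_pos: [526.4, 165.0, 125.1]
tool_rot: [0.282, 1.568, -2.448]
force: [-2.9, -3.8, 0.4]
width: 60.9
```

```bash
python3 - <<'E'
from h import *
go((527.6,166,124),5.4)
E
```

```text
clock 15.28 pos [526.4 165.  125.1] rotvec [-71.8   0.2   0.1] shift [ 1.1  1.3 -0.9] F [-2.9 -3.8  0.4] T [-0.81  0.55 -0.01] w 60.9 q [-0.4   0.67  0.07  1.91 -0.08  0.56 -1.44]
```

Call:
{"api": "jog_arm", "payload": {
  "series": [
    [[0,0,0],[-2,0,0],1],
    [[0,0,0],[-2,0,0],1],
    [[0,0,0],[-2,0,0],1],
    [[0,0,0],[0,0,0],1]
  ]
}}

```text
clock: 15.78
eef_pos: [526.1, 165.7, 131.3]
tool_rot: [-0.202, 1.568, -2.933]
force: [-3.4, -3.6, -1.9]
width: 60.9
```

Call:
{"api": "jog_arm", "payload": {
  "series": [
    [[0,0,0],[-8,0,0],1],
    [[0,0,0],[-15,0,0],1],
    [[0,0,0],[-20,0,0],1],
    [[0,0,0],[-20,0,0],1],
    [[0,0,0],[-20,0,0],1],
    [[0,0,0],[-12,0,0],1],
    [[0,0,0],[0,0,0],1],
    [[0,0,0],[0,0,0],1]
  ]
}}

```text
clock: 16.77
eef_pos: [527.4, 166.2, 226.3]
tool_rot: [-0.862, 1.571, 2.689]
force: [-0.5, -0.0, -0.5]
width: 60.9
```

```bash
python3 m.py; python3 - <<'E'
from h import *
go((527.6,166,230),None)
d=cam('side'); save(d,'end.png',(190,130,340,300),3.5)
t=cam('top'); save(t,'endt.png',(120,140,320,270),3.5)
P=cloud(d);m=(d['range_z']>0)&(np.hypot(P[...,0]-526,P[...,1]-167)<34)&(P[...,2]>108)&(P[...,2]<150);print('neck',m.sum(),P[m].max(0) if m.any() else 0)
E
```

```text
clock 16.77 pos [527.4 166.2 226.3] rotvec [-72.   0.   0.] shift [194.3  -1.6 226.7] F [-0.5 -0.  -0.5] T [-0.02 -0.    0.03] w 60.9 q [-0.42  0.53  0.09  1.83 -0.07  0.79 -1.45]
side pixels 50
(-110, -80) 1 9 x 25.0 range 20.1..27.4 slope deg -16.3 b -100.7..-84.6
(-40, -12) 1 10 x 27.7 range 26.4..29.6 slope deg 3.6 b -39.9..-15.5
(8, 60) 1 15 x 28.1 range 26.4..29.7 slope deg 2.2 b 9.0..53.6
top pixels 122
(-110, -80) -1 10 x -24.5 range -27.8..-15.7 slope deg 10.7 b -100.3..-81.0
(-110, -80) 1 11 x 26.3 range 15.1..31.6 slope deg -21.0 b -98.4..-82.6
(-40, -12) -1 10 x -26.7 range -28.4..-24.2 slope deg 2.5 b -38.8..-15.3
(-40, -12) 1 9 x 29.7 range 27.6..31.5 slope deg -1.3 b -36.2..-12.7
(8, 60) -1 17 x -26.8 range -28.5..-24.1 slope deg -0.6 b 11.4..57.6
(8, 60) 1 15 x 29.7 range 27.3..32.1 slope deg 0.2 b 10.0..56.9
clock 16.88 pos [527.1 166.  225.8] rotvec [0. 0. 0.] shift [-4.2  0.2 -0.4] F [ 0.3  0.6 -0.1] T [-0.06 -0.01 -0.01] w 60.8 q [-0.42  0.53  0.09  1.83 -0.07  0.79 -1.45]
neck 208 [548.29550208 183.09289667 133.22184154]
```

View pics/end.png

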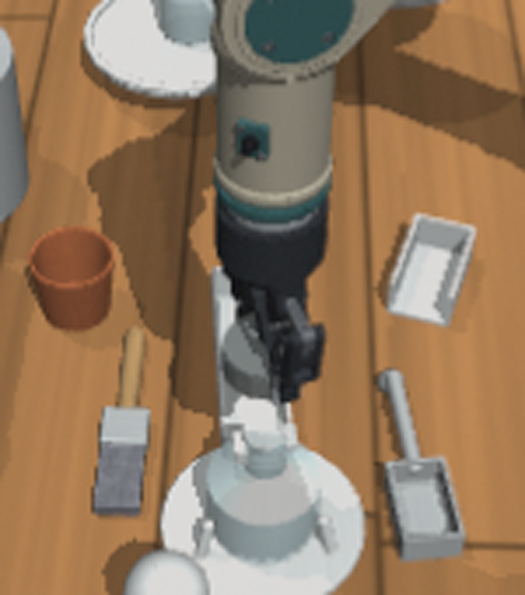

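View pics/endt.png

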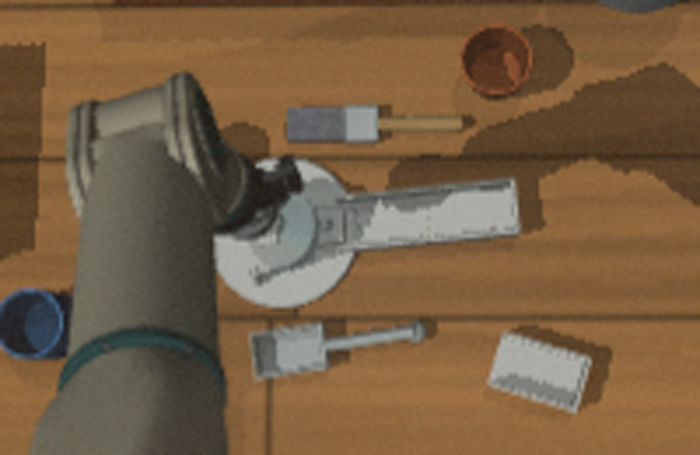

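The views show the cap held at (250,355 side) above the bare neck at (265,455 side). The trough is one straight closed channel (430,215 top), and the pot, brush, scoop, mug and spare trough are undisturbed. Handing in.

```bash
python3 -c "
from h import *
s=read_state();print(s['clock'],abs(s['qd']).max(),s['width']);print(finish_job())"
```

```text
16.975 0.002341247102883795 60.88763930787282
the job is handed in; nothing more can be done
None
```

The job is done and handed in at 17.0 s; no verdict was reported.

- **Trough:** I gripped the loose section farthest from the base, squared it and pushed it against the fixed end with about 8 N, then released it. After release its walls lay in line with the fixed trough to about 0.3 mm in the side view and 0.1 mm in the top view. Neither view shows a gap.
- **Cap:** Turned counter-clockwise, it hit its stop at about −2.75 N m, so I turned it back about 90° clockwise, and it ran freely and lifted off.
- **Final pose:** The cap is held at 60.9 mm opening with its centre about 92 mm above the jar's mouth, and the arm is still (joint speeds under 0.003 rad/s).
- **Checks that disagreed or were limited:**
  - The two cameras differ by about 2 mm, so I aligned the trough using offsets measured within one camera. The wall-slope readings scatter by a few degrees because they rest on few pixels.
  - The last pictures show the pot, brush, scoop, mug and spare trough in place. I did not look again at the bowl, the tub or the small cap. The spice jar was only partly in view.

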